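# Proof-pull a bag handle on the sprung gauge

## Task

Take the longest of the three brass bag handles, drop its T-shaped end into the orange yoke of the pull gauge and, pulling on the handle, draw the sprung slide out until the red pointer is level with the green flag; hold it there for two seconds without ever pulling well past the flag. Ease the slide fully home without letting it snap back, lift the handle out and lay it (do not drop it) flat and lengthwise in the green tray. Leave the other two handles, the spools, the bottle and the jar where they are.

Things in the scene. Friction and masses are not known exactly. Their poses are not given: they have to be found in the camera images.
- handle_long: longest of three look-alike handles, 170 mm long, about 0.16 kg, on a 3 mm felt mat. Along x: brass bar 14 wide, z = 5 to 17 mm; black grip sleeve 60 long, 24 wide, 24 high, centred on the origin; brass T-head 14 (x) x 44 (y) x 20 high at x = 81 to 95; end cap 10 x 20 x 20 at x = -75 to -65. Origin: underside, middle of the sleeve; z up
- handle_long_head (a point): centre of the underside of the long handle's T-head, 88 mm along +x from the handle's origin
- handle_mid: look-alike handle, 140 mm long (x = -62 to 78 mm), same sections; to be left alone. Origin: underside, middle of the grip sleeve
- handle_short: look-alike handle, 110 mm long (x = -49 to 61 mm), same sections; to be left alone. Origin: underside, middle of the grip sleeve
- gauge: pull gauge, bolted down: blue housing 145 x 70 mm, top (white scale, ticks 10 mm apart) at z = 63 mm, x = -35 to 110 in its frame, on a dark base plate 76 wide, 12 thick, x = -65 to 115. Origin: on the bench, on the centre line, 35 mm inside the housing's robot-side face; the slide pulls out along its -x, towards the robot
- gauge_slide (a joint): travel of the sprung slide in m: 0 fully home, grows as it is pulled out along the gauge's -x, at most 0.108. Spring pull about 3.5 N at home plus 85 N/m; springs back if let go
- pocket (a point): on the slide: floor centre of the orange yoke's pocket, 40 mm above the bench, 75 mm along the gauge's -x from its origin when home. Pocket open above and at the sides, 22 mm long (x) between a rear wall and two front prongs (12 thick, 20 wide, 22 mm apart for the handle's bar); all 28 mm above the floor. The T-head goes in from above, handle pointing along the gauge's -x
- pointer (a point): tip of the red pointer that rides with the slide on top of the housing, 72 mm above the bench
- flag: green flag block on the gauge's scale, 12 mm long (gauge's x), 14 wide, 10 high, fixed at a place that differs every time, 40 to 75 mm along the gauge's -x from the pointer's home place. Origin: underside centre, on the housing's top; axes as the gauge's. The pointer is level with it when its x in this frame is 0
- tray_green: green open tray, fixed, 230 (x) x 104 (y) x 30 mm high, walls 4 mm, inner floor about 4 mm above its underside, which lies 3 mm above the bench. Origin: centre of its underside
- tray_red: red tray of the same size beside it, on either side; not used. Origin: centre of its underside
- spool_wine: wine-red thread spool, 48 mm wide, 70 high, standing; bystander
- spool_black: black thread spool, 48 mm wide, 70 high, standing; bystander
- bottle: blue plastic bottle, 56 mm wide, 150 high; bystander
- jar: amber jar, 72 mm wide, 70 high; bystander

How it is judged:
On the way, in this order (a step that is already met when the one before it is completed fails the run):
1. the long handle's T-head sits in the yoke, slide still home (x of handle_long_head in the frame of pocket between -0.012 and 0.012 m and y of handle_long_head in the frame of pocket between -0.012 and 0.012 m and z of handle_long_head in the frame of pocket between -0.006 and 0.01 m and value of joint gauge_slide below 0.015 m), for 0.1 s.
2. the slide, pulled by the handle, is held for 1 s with the pointer within the flag's width (6 mm either side of its middle) (x of pointer in the frame of flag between -0.006 and 0.006 m and contact force between handle_long and gauge above 3 N), for 1 s.
3. the slide is back home with the handle's head still in the yoke (value of joint gauge_slide below 0.004 m and x of handle_long_head in the frame of pocket between -0.02 and 0.02 m and z of handle_long_head in the frame of pocket between -0.006 and 0.03 m), for 0.1 s.
At the end, for the whole second after the job is handed in: The long handle lies flat and at rest in the green tray (tilt under 0.12 rad, within 45 mm lengthwise and 40 mm sideways of the middle, within 0.35 rad of its length); the slide is home within 4 mm; the other handles, spools, bottle and jar are within 30 mm of where they were (x of handle_long in the frame of tray_green between -0.045 and 0.045 m and y of handle_long in the frame of tray_green between -0.04 and 0.04 m and z of handle_long in the frame of tray_green between 0 and 0.012 m and angle between handle_long's own z axis and vertical below 0.12 rad and angle between the x axis of handle_long and the x axis of tray_green, either way round below 0.35 rad and linear speed of handle_long below 0.02 m/s and value of joint gauge_slide below 0.004 m and distance of each of handle_mid, handle_short, spool_wine, spool_black, bottle, jar from where it was at the start of the episode below 0.03 m); the robot touches nothing.
It fails at once if the pointer goes more than 15 mm past the middle of the flag (x of pointer in the frame of flag below -0.015 m).
It fails at once if the slide snaps back (faster than 0.45 m/s) (velocity of joint gauge_slide below -0.45 m/s).
It fails at once if the long handle is dropped or thrown (moving faster than 0.7 m/s, a fall of 25 mm, out of the fingers) (contact force between handle_long and the fingers below 0.1 N and linear speed of handle_long above 0.7 m/s).
It fails at once if another handle, a spool, the bottle or the jar is shifted by more than 30 mm (distance of any of handle_mid, handle_short, spool_wine, spool_black, bottle, jar from where it was at the start of the episode above 0.03 m).
It also fails if it takes over 59 s, if anything falls off the work surface, if the arm or the gripper's body presses on something with over 40 N, if the wrist force passes 120 N, or if a joint passes its speed limit or range.

## Robot

A 6-joint arm with a two-finger parallel gripper is mounted at the origin on the work surface. World frame = base frame: x ahead of the robot, y to its left, z up, the work surface at z = 0. Lengths are in m, angles in rad, forces in N, time in s.
With the tool pointing down it reaches from about 0.325 to 0.775 m from the base axis. Payload 5.5 kg.
Tool frame: the origin (TCP) lies between the finger pads; the fingertips stand 11 mm ahead of it and the grasp point (between the pads) lies 8 mm behind it; y points along the fingers, z is the direction in which the jaws open and shut, and the axes are right-handed (so a half turn about y gives the same grasp; the last joint's range is limited). The gripper opens to 88 mm and grips with 3 to 60 N. Pads are 20 mm wide; open, the fingers measure 115 mm over their backs; the gripper's body (75 mm by 178 mm) begins 61 mm behind the grasp point.
Start: joints at [-1.352, 0.091, 1.231, -0, 1.82, -0.057], TCP at [0.163, -0.577, 0.234] pointing down, gripper open.
Joint ranges: [-2.87, 2.87], [-0.86, 2.18], [0.17, 2.46], [-1.51, 4.65], [0.06, 2.69], [-2.65, 2.65]. Speed limits (rad/s): [2.57, 2.57, 3.01, 3.14, 3.14, 3.14].

## Interface

Orientations are given as a unit quaternion [x, y, z, w].
In Python, from rig import ctrl gives the robot as it stands.
- The arm moves only by the tool servo_tool, never from a script. Its argument "plan" is a list that holds one entry, the list of rows, each a list of 7 numbers: the closure, from 0 (fully open) to 1 (shut), then the shift along the world's x, y, z in units of 25 mm (1.0 is 25 mm), then the turn, a rotation vector about the world's x, y, z in units of 10 degrees (1.0 is 10 degrees). In form: [[[gripper, x, y, z, ax, ay, az], ...]]. A call has 1 to 5 rows; each row is the pose to reach, as a shift and turn from the pose commanded when the call began; what a row does not reach only later rows make up. A row lasts 1/8 s, in which the tool goes at most 62.5 mm and 10.7 degrees, less where a joint would pass 70% of its speed; a pose out of reach is approached as far as the arm can. A call with a gripper value outside its range is refused whole. The fingers move at their own pace and stop on an object; "squeeze" is the grip in N (left out, the last holds). Time passes only in rows, so rows that repeat a pose let the fingers close. It gives the time, the measured TCP pose, the force and the opening at its end, in the units of the state.
- ctrl.get_obs(): the state, without advancing time (a new reading comes with each control period).
- ctrl.get_image(name): name is "side" or "top"; returns the picture (420x560x3 uint8, red, green, blue); there is no depth.
- ctrl.camera_info(name): a dict with "camera_matrix" (3x3 intrinsics, pixels), "extrinsics" (4x4, takes a point from camera to world coordinates). Camera axes: x right, y down, z forward; pixel columns grow to the right and rows downward; lengths in m; the calibration is good to about 2 mm. A picture is of the moment at which its call begins. camera_info takes no time and is no camera call.
- ctrl.close_job(): hands the job in, once; it reports no verdict.
The state is a dict: "clock": time; "joint_positions": joint angles; "joint_velocities": joint speeds; "tau": joint torques, N m; "tcp_pos": TCP position; "eef_rot": TCP orientation; "force": force on the tool from outside, world axes, zero at the start; "ft_torque": the same for the moment, N m; "opening": finger opening in m.
Only numpy, scipy, OpenCV 4.12 (cv2) and the standard library are available. Lean on these libraries where they do the work, as an engineer would, in place of code of your own. Each camera call takes 0.05 s, during which the arm holds its last target.

## Working session

There is one attempt and no reset: what is moved stays moved. The work goes in short steps, Python scripts to look and compute and a tool call to move; the robot and the scene stay as the last step left them, time stands still between calls to the robot, and variables do not carry over. Pictures are saved under pics/ and viewed, and the job is handed in when it is done.

Besides the shell and the picture viewer there is one more tool, called after "Request:" as name(argument=value, ...), one argument or row to a line, values as JSON. servo_tool: Moves the arm, as the interface text tells. Its arguments: {"type":"object","properties":{"plan":{"type":"array"},"squeeze":{"type":"number"}},"required":["plan"]}

```bash
mkdir -p pics; ls; python3 - <<'E'
from rig import ctrl
import cv2
for n in("top","side"):
    im=ctrl.get_image(n); cv2.imwrite(f"pics/{n}0.png",im[:,:,::-1]); i=ctrl.camera_info(n); print(n,i["camera_matrix"],i["extrinsics"])
print(ctrl.get_obs())
E
```

```text
pics
top [[442.80385492   0.         275.18723658]
 [  0.         442.80385492 204.70421937]
 [  0.           0.           1.        ]] [[-0.01546443 -0.99137525  0.13013823  0.46371864]
 [-0.9998791   0.01512121 -0.00362512 -0.02339943]
 [ 0.00162601 -0.13017856 -0.99148923  1.32396046]
 [ 0.          0.          0.          1.        ]]
side [[539.54074579   0.         274.46586472]
 [  0.         539.54074579 205.4710324 ]
 [  0.           0.           1.        ]] [[-0.84719805 -0.39374613  0.35667835  0.18319443]
 [-0.53100864  0.60622374 -0.59204949  0.7053744 ]
 [ 0.01689032 -0.69098246 -0.72267417  0.97076941]
 [ 0.          0.          0.          1.        ]]
{'clock': 0.1, 'joint_positions': array([-1.35165700e+00,  9.17884644e-02,  1.23175319e+00,  1.77000476e-05,
        1.81981119e+00, -5.66959876e-02]), 'joint_velocities': array([ 0.00140792, -0.00076536, -0.00173363, -0.00046991,  0.00113378,
       -0.00080765]), 'tau': array([ 1.38690855e-03, -4.47856915e+01, -4.07569993e+01,  6.99556642e-02,
        2.84644577e-02, -1.09351695e-04]), 'tcp_pos': array([ 0.1633627 , -0.57707475,  0.23262395]), 'eef_rot': array([-0.09725957,  0.70101267, -0.69977115,  0.09717068]), 'force': array([0.47641567, 0.02401773, 0.07309702]), 'ft_torque': array([ 0.02192416, -0.02400214,  0.01411362]), 'opening': 0.08736580890745829}
```

View pics/top0.png

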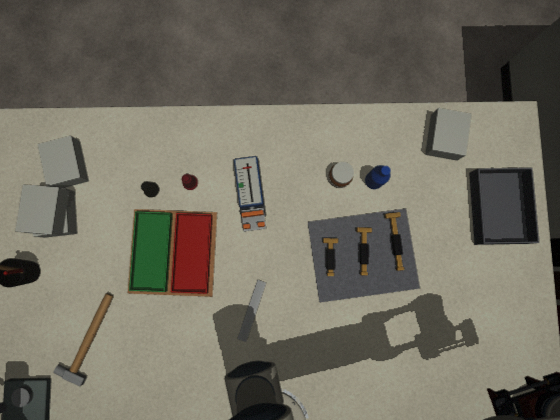

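View pics/side0.png

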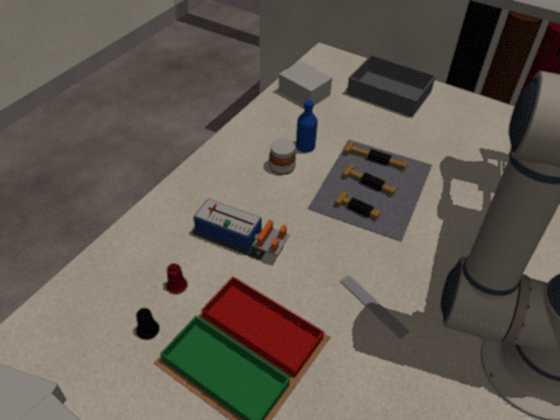

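The top view shows the long handle rightmost on the mat, sleeve near (397,243) and head near (392,215). The gauge is at (248,190) with its yoke near (253,219), and the green tray is at (151,252), left of the red one. I'll zoom in and measure next.

```bash
cat > h.py <<'E'
import numpy as np, cv2
from rig import ctrl
def ray(n,u,v):
    i=ctrl.camera_info(n);K=i["camera_matrix"];E=i["extrinsics"]
    d=E[:3,:3]@np.linalg.solve(K,[u,v,1.]);return E[:3,3],d
def onz(n,u,v,z):
    o,d=ray(n,u,v);return o+d*(z-o[2])/d[2]
def proj(n,p):
    i=ctrl.camera_info(n);K=i["camera_matrix"];E=i["extrinsics"]
    q=K@(E[:3,:3].T@(np.asarray(p)-E[:3,3]));return q[:2]/q[2]
def crop(src,x0,y0,x1,y1,k,out):
    im=cv2.imread(src)[y0:y1,x0:x1];cv2.imwrite(out,cv2.resize(im,None,fx=k,fy=k,interpolation=cv2.INTER_CUBIC))
E
python3 - <<'E'
from h import *
crop("pics/top0.png",365,200,435,285,7,"pics/a1.png")
crop("pics/top0.png",220,145,285,240,6,"pics/a2.png")
crop("pics/side0.png",185,190,305,270,6,"pics/a3.png")
E
```

```text
(no output)
```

View pics/a1.png

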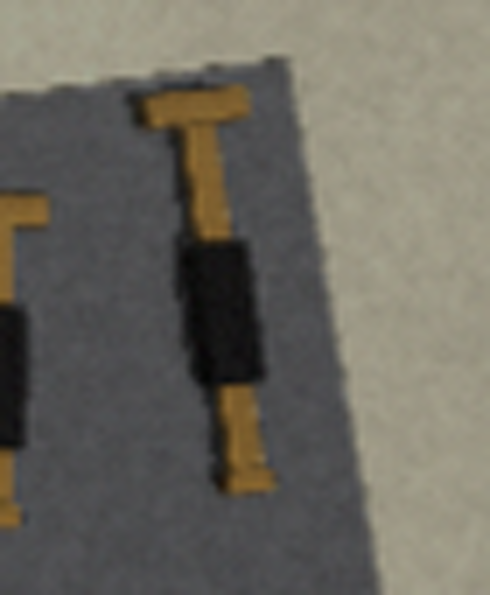

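View pics/a2.png

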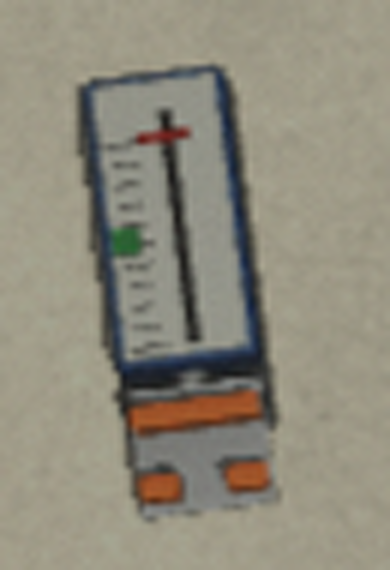

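View pics/a3.png

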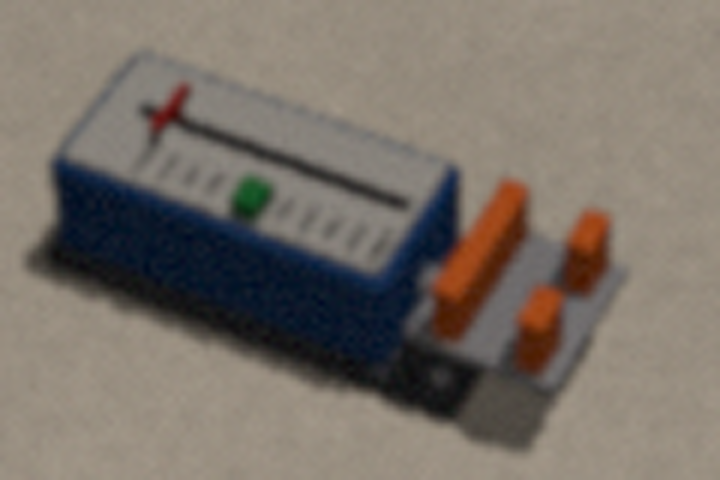

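```bash
python3 - <<'E'
from h import *
def comps(n,lo,hi,roi,mina=8):
    im=cv2.imread(f"pics/{n}0.png");hsv=cv2.cvtColor(im,cv2.COLOR_BGR2HSV)
    m=cv2.inRange(hsv,np.array(lo),np.array(hi));M=np.zeros_like(m);x0,y0,x1,y1=roi;M[y0:y1,x0:x1]=m[y0:y1,x0:x1]
    k,l,s,c=cv2.connectedComponentsWithStats(M)
    r=[]
    for i in range(1,k):
        if s[i,4]>=mina:
            pts=np.argwhere(l==i)[:,::-1].astype(np.float32)
            r.append((c[i],s[i,4],cv2.minAreaRect(pts),pts))
    return r
R=(365,200,435,285)
print("brass")
for c,a,r,p in comps("top",(8,90,60),(30,255,255),R): print(c.round(2),a,np.round(r[0],1),np.round(r[1],1),round(r[2],1),onz("top",*c,0.013).round(4))
print("black")
for c,a,r,p in comps("top",(0,0,0),(180,255,40),R): print(c.round(2),a,np.round(r[0],1),np.round(r[1],1),round(r[2],1),onz("top",*c,0.015).round(4))
R=(225,145,285,240)
for nm,lo,hi,z in (("orange",(4,150,110),(16,255,255),.068),("green",(45,100,40),(85,255,255),.073),("red",(170,120,60),(180,255,255),.072),("white",(0,0,120),(180,40,255),.063)):
  print(nm)
  for n,R in (("top",(225,145,285,240)),("side",(185,190,305,270))):
    if n=="side" and nm in("white",):continue
    for c,a,r,p in comps(n,lo,hi,R): print(n,c.round(2),a,np.round(r[0],1),np.round(r[1],1),round(r[2],1),onz(n,*c,z).round(4))
print("tray")
for c,a,r,p in comps("top",(45,100,30),(85,255,255),(120,200,220,300),200):
    b=cv2.boxPoints(r);print(c,a,r,[onz("top",*q,0.033).round(3) for q in b])
E
```

```text
brass
[393.19 220.6 ] 163 [395.5 221.4] [22.3 14.4] 65.2 [ 0.5828 -0.3783  0.013 ]
[366.93 233.  ] 57 [368. 235.] [16.  6.] 90.0 [ 0.5471 -0.2986  0.013 ]
[399.15 262.63] 89 [399.4 262.4] [15.3  6.2] 84.8 [ 0.4587 -0.3896  0.013 ]
[365.67 269.89] 27 [366.  269.5] [11.  2.] 90.0 [ 0.4391 -0.2903  0.013 ]
black
[395.2  244.57] 253 [395.6 244.1] [49.5 10.5] 81.9 [ 0.5116 -0.3801  0.015 ]
[366.33 253.  ] 72 [366.5 253.5] [19.  3.] 90.0 [ 0.4882 -0.2939  0.015 ]
orange
top [252.03 212.9 ] 79 [252.  212.9] [ 3.8 20.4] 82.4 [0.606  0.0385 0.068 ]
top [260.61 223.57] 23 [260.5 223.5] [3. 5.] 90.0 [0.5751 0.0143 0.068 ]
top [246.23 225.5 ] 26 [246.  225.5] [3. 6.] 90.0 [0.5702 0.0552 0.068 ]
side [264.55 230.1 ] 105 [264.7 230. ] [ 5.  21.9] 33.7 [0.6071 0.0418 0.068 ]
side [282.68 228.43] 28 [282.5 228.5] [5. 5.] 90.0 [0.5759 0.0157 0.068 ]
side [274.88 240.94] 33 [275. 241.] [4.5 7.2] 26.6 [0.5712 0.0559 0.068 ]
green
top [240.5  184.71] 14 [240.5 184.5] [3. 3.] 90.0 [0.6872 0.0705 0.073 ]
side [226.35 222.43] 23 [226.3 222.3] [3.5 5.7] 45.0 [0.6885 0.0727 0.073 ]
red
white
top [256.89 193.13] 3836 [254.5 192. ] [94. 59.] 90.0 [0.6637 0.0242 0.063 ]
top [248.4  180.45] 730 [247.9 180.7] [45.5 20.5] 82.9 [0.7011 0.0484 0.063 ]
tray
[150.30079612 251.31637245] 2889 ((150.01773071289062, 251.23846435546875), (37.50711441040039, 80.18878936767578), 3.8785247802734375) [array([0.393, 0.396, 0.033]), array([0.624, 0.386, 0.033]), array([0.615, 0.276, 0.033]), array([0.384, 0.289, 0.033])]
```

```bash
python3 - <<'E'
from h import *
hd=onz("top",392.7,214.9,.021);sl=onz("top",396.4,244,.018);cp=onz("top",400,268.1,.015)
print(hd,sl,cp,np.linalg.norm(hd-sl),np.linalg.norm(hd-cp))
for a,b in((hd,sl),(sl,cp),(hd,cp)): d=a-b;print(np.degrees(np.arctan2(d[1],d[0])))
P=lambda u,v:(220+(u+.5)/6-.5,145+(v+.5)/6-.5)
# housing top corners in crop a2: white panel
q=[onz("top",*P(*c),.063) for c in((88,85),(219,70),(257,352),(122,365))]
for a in q:print(a.round(4))
for a,b in((q[0],q[3]),(q[1],q[2])): d=a-b;print(np.degrees(np.arctan2(d[1],d[0])),np.linalg.norm(d))
for a,b in((q[0],q[1]),(q[3],q[2])): d=a-b;print(np.degrees(np.arctan2(-d[0],d[1])),np.linalg.norm(d))
sa,sb=[onz("top",*P(*c),.063) for c in((165,113),(193,340))];d=sa-sb;print("slot",sa,sb,np.degrees(np.arctan2(d[1],d[0])))
print("pointer",onz("top",*P(163,134),.072),"flag",onz("top",*P(125,240),.073))
# side view handles
crop("pics/side0.png",335,135,415,180,8,"pics/a4.png")
E
```

```text
[ 0.59899791 -0.37550456  0.021     ] [ 0.51312193 -0.38289708  0.018     ] [ 0.44277499 -0.39067089  0.015     ] 0.0862457722033298 0.15707200951312114
4.920100782528151
6.305982247127574
5.5449733913572015
[0.766  0.0891 0.063 ]
[0.7725 0.0254 0.063 ]
[0.634  0.0086 0.063 ]
[0.6287 0.0733 0.063 ]
6.564576415482309 0.1381626080810439
6.931729702886822 0.13947445012799486
5.824060529298589 0.0639561609269532
4.678312593866996 0.06487972620404932
slot [0.75152803 0.05181801 0.063     ] [0.64026823 0.03920521 0.063     ] 6.467640775509038
pointer [0.73918281 0.05231639 0.072     ] flag [0.68758952 0.07077072 0.073     ]
```

View pics/a4.png

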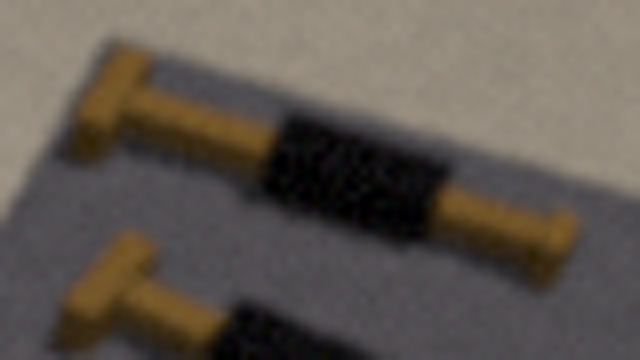

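```bash
cat >> h.py <<'E'
from scipy.spatial.transform import Rotation as R
def plan(tcp,yaw):
    o=ctrl.get_obs();q=R.from_quat(o["eef_rot"]);M=q.as_matrix();p=o["tcp_pos"]
    best=None
    for s in(1,-1):
        y=np.radians(yaw);z=s*np.array([-np.sin(y),np.cos(y),0]);t=np.array([0,0,-1.]);x=np.cross(t,z)
        T=np.c_[x,t,z];rv=(R.from_matrix(T)*q.inv()).as_rotvec()
        print("shift",((np.array(tcp)-p)/.025).round(3),"turn",(np.degrees(rv)/10).round(3))
    print("tcp",p.round(4),"y",M[:,1].round(3),"z",M[:,2].round(3),"open",o["opening"],"F",o["force"].round(2),"clk",o["clock"],"j",o["joint_positions"].round(2))
E
python3 - <<'E'
from h import *
c,s=np.cos(np.radians(5.6)),np.sin(np.radians(5.6))
plan([.5125+.010*c,-.3825+.010*s,.017],5.6)
E
```

```text
shift [14.364  7.822 -8.625] turn [ 2.000e-03 -1.500e-02  1.698e+01]
shift [14.364  7.822 -8.625] turn [-1.00e-02 -1.00e-03 -1.02e+00]
tcp [ 0.1634 -0.5771  0.2326] y [-0.     0.002 -1.   ] z [ 0.272 -0.962 -0.002] open 0.08736580890745829 F [0.48 0.02 0.07] clk 0.1 j [-1.35  0.09  1.23  0.    1.82 -0.06]
```

Request:
servo_tool(
  plan=[
    [[0.42, 2.1, 1.15, 0, 0, 0, -0.2], [0.42, 4.2, 2.3, 0, 0, 0, -0.4], [0.42, 6.3, 3.4, 0, 0, 0, -0.6], [0.42, 8.4, 4.6, 0, 0, 0, -0.8], [0.42, 10.5, 5.7, -0.5, 0, 0, -1.02]],
  ],
  squeeze=45,
)

```text
clock: 0.72
tcp_pos: [0.4276, -0.4339, 0.2218]
eef_rot: [0.034, -0.706, 0.707, -0.034]
force: [0.1, -0.5, -0.2]
opening: 0.0511
```

Request:
servo_tool(
  plan=[
    [[0.42, 1.5, 0.8, -1, 0, 0, 0], [0.42, 3.2, 1.75, -2.5, 0, 0, 0], [0.42, 3.86, 2.12, -4.0, 0, 0, 0], [0.42, 3.86, 2.12, -5.0, 0, 0, 0], [0.42, 3.86, 2.12, -5.0, 0, 0, 0]],
  ],
)

```text
clock: 1.35
tcp_pos: [0.5212, -0.3804, 0.0925]
eef_rot: [-0.037, 0.708, -0.705, 0.033]
force: [0.3, -0.1, -0.1]
opening: 0.0511
```

```bash
python3 - <<'E'
from h import *
c,s=np.cos(np.radians(5.6)),np.sin(np.radians(5.6))
plan([.5125+.010*c,-.3825+.010*s,.017],5.6)
for n in("top","side"):
    cv2.imwrite(f"pics/{n}1.png",ctrl.get_image(n)[:,:,::-1])
crop("pics/side1.png",300,60,460,220,4,"pics/b1.png")
crop("pics/top1.png",340,170,450,290,5,"pics/b2.png")
E
```

```text
shift [ 0.05  -0.043 -3.018] turn [ 0.046 -0.037 17.996]
shift [ 0.05  -0.043 -3.018] turn [-0.023 -0.029 -0.004]
tcp [ 0.5212 -0.3804  0.0925] y [-0.005  0.004 -1.   ] z [ 0.098 -0.995 -0.005] open 0.051102722632518006 F [ 0.27 -0.08 -0.14] clk 1.35 j [-0.68  0.24  1.32 -0.    1.59  0.79]
```

View pics/b1.png

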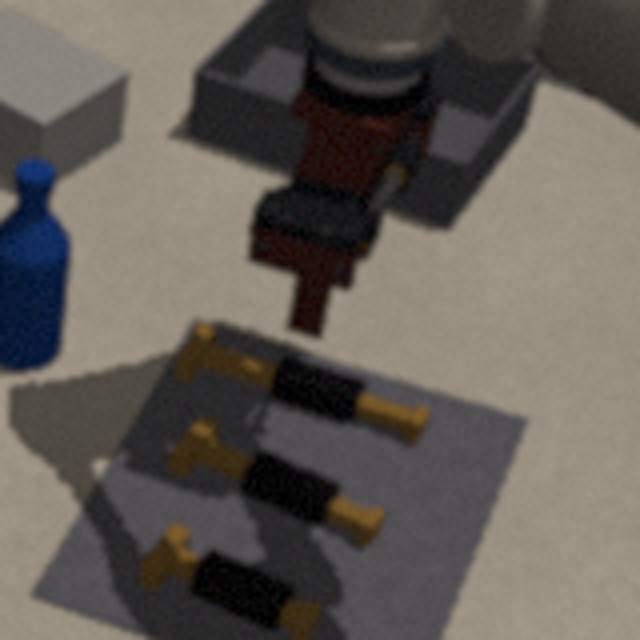

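View pics/b2.png

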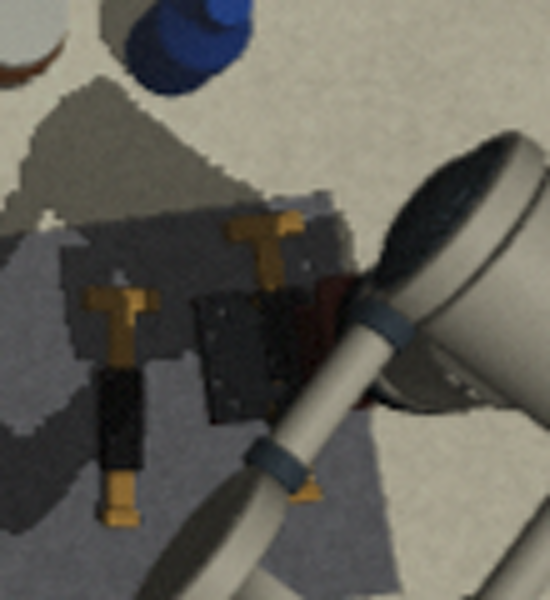

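The gripper is straddling the long handle and lined up with its sleeve, so I'll descend and grip.

Request:
servo_tool(
  plan=[
    [[0.42, 0.05, -0.04, -1.2, 0, 0, 0], [0.42, 0.05, -0.04, -2.2, 0, 0, 0], [0.42, 0.05, -0.04, -2.8, 0, 0, 0], [0.42, 0.05, -0.04, -3.02, 0, 0, 0], [0.42, 0.05, -0.04, -3.02, 0, 0, 0]],
  ],
)

```text
clock: 2.08
tcp_pos: [0.5239, -0.3832, 0.0215]
eef_rot: [0.034, -0.706, 0.707, -0.035]
force: [0.5, -0.2, -0.3]
opening: 0.051
```

Request:
servo_tool(
  plan=[
    [[0.9, 0, 0, 0, 0, 0, 0], [0.9, 0, 0, 0, 0, 0, 0], [0.9, 0, 0, 0, 0, 0, 0], [0.9, 0, 0, 0, 0, 0, 0], [0.9, 0, 0, 0, 0, 0, 0]],
  ],
  squeeze=45,
)

```text
clock: 2.7
tcp_pos: [0.5238, -0.383, 0.0211]
eef_rot: [0.034, -0.706, 0.706, -0.035]
force: [-0.4, -0.1, 1.7]
opening: 0.0237
```

Grip is holding, but the TCP sits about 4 mm high. I'll reopen and take it lower.

Request:
servo_tool(
  plan=[
    [[0.42, 0, 0, 0, 0, 0, 0], [0.42, 0, 0, -0.1, 0, 0, 0], [0.42, -0.04, 0.02, -0.2, 0, 0, 0], [0.42, -0.04, 0.02, -0.2, 0, 0, 0]],
  ],
)

```text
clock: 3.2
tcp_pos: [0.5223, -0.3821, 0.0149]
eef_rot: [-0.035, 0.707, -0.706, 0.034]
force: [-1.6, -0.7, -0.5]
opening: 0.0509
```

Request:
servo_tool(
  plan=[
    [[0.9, 0, 0, 0, 0, 0, 0], [0.9, 0, 0, 0, 0, 0, 0], [0.9, 0, 0, 0, 0, 0, 0], [0.9, 0, 0, 0, 0, 0, 0]],
  ],
  squeeze=45,
)

```text
clock: 3.7
tcp_pos: [0.5227, -0.3824, 0.0158]
eef_rot: [0.034, -0.706, 0.706, -0.035]
force: [-0.0, -0.1, 1.2]
opening: 0.024
```

```bash
python3 - <<'E'
from h import *
plan([.52,-.38,.16],6.6)
E
```

```text
shift [-0.109  0.098  5.769] turn [ 2.00e-03 -2.00e-03 -1.79e+01]
shift [-0.109  0.098  5.769] turn [0.001 0.001 0.1  ]
tcp [ 0.5227 -0.3824  0.0158] y [ 0. -0. -1.] z [ 0.098 -0.995  0.   ] open 0.02399363622938722 F [-0.04 -0.13  1.15] clk 3.7 j [-0.68  0.28  1.41 -0.    1.45  0.79]
```

Request:
servo_tool(
  plan=[
    [[0.9, 0, 0, 0.6, 0, 0, 0], [0.9, 0, 0, 1.8, 0, 0, 0], [0.9, 0, 0.5, 3.4, 0, 0, 0], [0.9, 0, 1.5, 4.8, 0, 0, 0.05], [0.9, 0, 3.0, 5.0, 0, 0, 0.1]],
  ],
)

```text
clock: 4.32
tcp_pos: [0.5237, -0.308, 0.1456]
eef_rot: [0.038, -0.704, 0.707, -0.042]
force: [1.0, 1.0, -1.7]
opening: 0.0238
```

Request:
servo_tool(
  plan=[
    [[0.9, -0.3, 1.8, 0, 0, 0, 0], [0.9, -0.4, 3.8, 0, 0, 0, 0], [0.9, -0.45, 5.8, 0, 0, 0, 0], [0.9, -0.45, 7.8, 0, 0, 0, 0], [0.9, -0.45, 9.8, 0, 0, 0, 0]],
  ],
)

```text
clock: 4.95
tcp_pos: [0.5112, -0.0608, 0.1417]
eef_rot: [0.04, -0.706, 0.706, -0.041]
force: [0.5, 0.1, -2.0]
opening: 0.0238
```

Request:
servo_tool(
  plan=[
    [[0.9, 0, 1.5, 0, 0, 0, 0], [0.9, 0, 2.7, -0.3, 0, 0, 0], [0.9, 0, 3.5, -0.7, 0, 0, 0], [0.9, 0, 3.6, -1.2, 0, 0, 0], [0.9, 0, 3.6, -1.2, 0, 0, 0]],
  ],
)

```text
clock: 5.58
tcp_pos: [0.5107, 0.0272, 0.1096]
eef_rot: [0.042, -0.706, 0.706, -0.04]
force: [0.1, -0.1, -1.3]
opening: 0.0237
```

```bash
python3 - <<'E'
from h import *
plan([.512,.0275,.108],6.6)
for n in("top","side"):
    cv2.imwrite(f"pics/{n}2.png",ctrl.get_image(n)[:,:,::-1])
crop("pics/side2.png",190,140,330,260,5,"pics/c1.png")
crop("pics/top2.png",210,140,310,260,5,"pics/c2.png")
E
```

```text
shift [ 0.053  0.012 -0.064] turn [2.0e-02 4.0e-03 1.8e+01]
shift [ 0.053  0.012 -0.064] turn [ 0.002 -0.012 -0.   ]
tcp [0.5107 0.0272 0.1096] y [-0.002 -0.    -1.   ] z [ 0.115 -0.993  0.   ] open 0.02365354420035254 F [ 0.07 -0.08 -1.31] clk 5.575 j [-0.01 -0.14  1.67 -0.    1.61  1.44]
```

View pics/c1.png

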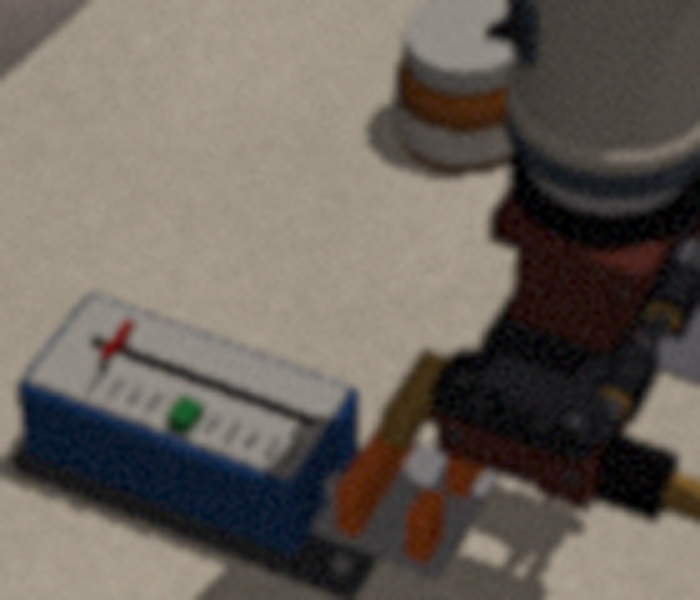

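View pics/c2.png

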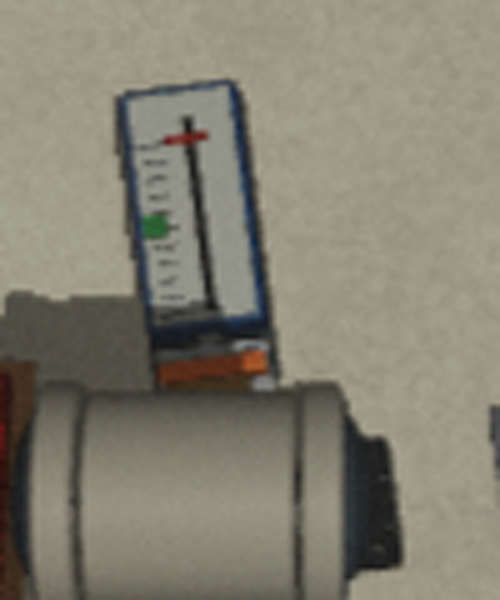

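```bash
python3 - <<'E'
from h import *
o=ctrl.get_obs();y=np.radians(6.6);g=np.array([np.cos(y),np.sin(y),0]);l=np.array([-np.sin(y),np.cos(y),0])
h=o["tcp_pos"]+.078*g-[0,0,.0128];print(h)
im=cv2.imread("pics/side2.png");im=cv2.resize(im[140:260,190:330],None,fx=6,fy=6,interpolation=cv2.INTER_CUBIC)
def dot(p,c):
    u=(proj("side",p)-[190,140]+.5)*6-.5;cv2.circle(im,tuple(int(round(v)) for v in u),2,c,-1)
for a in(-.007,.007):
  for b in(-.022,.022):
    for z in(0,.02): dot(h+a*g+b*l+[0,0,z],(255,255,0))
pk=np.array([.5895,.0365,.04])
for a,bs in((-.011,(-.031,-.011,.011,.031)),(-.023,(-.031,-.011,.011,.031)),(.011,(-.031,.031)),(.023,(-.031,.031))):
  for b in bs: dot(pk+a*g+b*l+[0,0,.028],(255,0,255))
cv2.imwrite("pics/c3.png",im)
E
```

```text
[0.58888075 0.03579837 0.0980426 ]
```

View pics/c3.png

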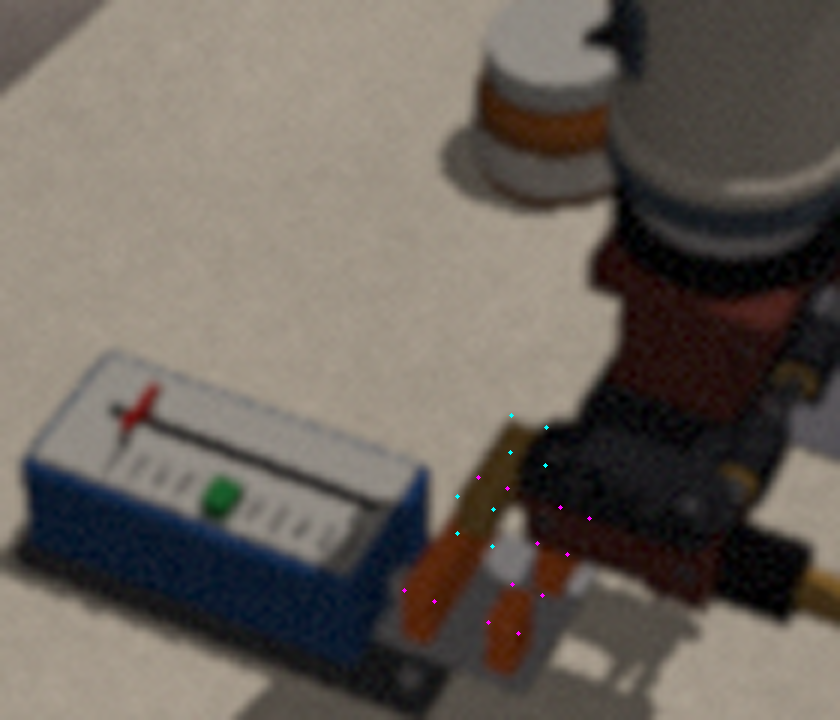

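The predicted head and pocket outlines agree with the side view to about 1 mm. Lowering the head into the yoke now.

Request:
servo_tool(
  plan=[
    [[0.9, 0.03, 0.03, -0.4, 0, 0, 0], [0.9, 0.03, 0.03, -0.8, 0, 0, 0], [0.9, 0.03, 0.03, -1.1, 0, 0, 0], [0.9, 0.03, 0.03, -1.3, 0, 0, 0], [0.9, 0.03, 0.03, -1.3, 0, 0, 0]],
  ],
)

```text
clock: 6.3
tcp_pos: [0.5119, 0.0284, 0.0775]
eef_rot: [-0.041, 0.706, -0.706, 0.04]
force: [0.2, 0.4, -2.1]
opening: 0.0237
```

Request:
servo_tool(
  plan=[
    [[0.9, 0, 0, -0.2, 0, 0, 0], [0.9, 0, 0, -0.4, 0, 0, 0], [0.9, 0, 0, -0.6, 0, 0, 0], [0.9, 0, 0, -0.8, 0, 0, 0], [0.9, 0, 0, -0.8, 0, 0, 0]],
  ],
)

```text
clock: 6.92
tcp_pos: [0.5118, 0.0284, 0.0574]
eef_rot: [-0.041, 0.706, -0.706, 0.04]
force: [0.2, 0.2, -2.1]
opening: 0.0238
```

```bash
python3 - <<'E'
from h import *
plan([.512,.0278,.0538],6.6)
for n in("side",):
    cv2.imwrite(f"pics/{n}3.png",ctrl.get_image(n)[:,:,::-1])
crop("pics/side3.png",190,170,310,270,6,"pics/d1.png")
E
```

```text
shift [ 0.01  -0.023 -0.146] turn [-1.0e-02  0.0e+00 -1.8e+01]
shift [ 0.01  -0.023 -0.146] turn [-0.    -0.007  0.   ]
tcp [0.5118 0.0284 0.0574] y [-0.001  0.    -1.   ] z [ 0.115 -0.993 -0.   ] open 0.02375059862501064 F [ 0.25  0.23 -2.12] clk 6.925 j [-0.01 -0.11  1.74  0.    1.51  1.44]
```

View pics/d1.png

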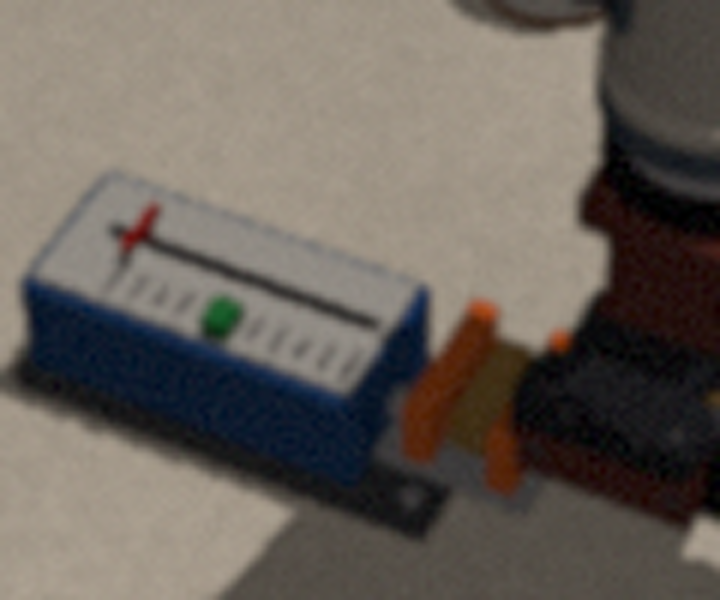

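The head is between the rear wall and the prongs at about (485,395), with the slide still home. I'll lower it another 3 mm or so.

Request:
servo_tool(
  plan=[
    [[0.9, 0, 0, -0.06, 0, 0, 0], [0.9, 0, 0, -0.12, 0, 0, 0], [0.9, 0, 0, -0.12, 0, 0, 0]],
  ],
)

```text
clock: 7.35
tcp_pos: [0.5121, 0.0284, 0.0551]
eef_rot: [-0.041, 0.706, -0.706, 0.041]
force: [-0.6, 0.0, -1.4]
opening: 0.0237
```

Request:
servo_tool(
  plan=[
    [[0.9, -0.25, -0.03, 0, 0, 0, 0], [0.9, -0.55, -0.064, 0, 0, 0, 0], [0.9, -0.9, -0.104, 0, 0, 0, 0], [0.9, -1.2, -0.139, 0, 0, 0, 0], [0.9, -1.45, -0.168, 0, 0, 0, 0]],
  ],
)

```text
clock: 7.98
tcp_pos: [0.476, 0.0241, 0.0553]
eef_rot: [0.04, -0.706, 0.706, -0.042]
force: [6.0, 0.1, -5.3]
opening: 0.0236
```

Request:
servo_tool(
  plan=[
    [[0.9, -0.1, -0.012, 0, 0, 0, 0], [0.9, -0.1, -0.012, 0, 0, 0, 0]],
  ],
)

```text
clock: 8.22
tcp_pos: [0.4736, 0.0238, 0.0553]
eef_rot: [0.04, -0.706, 0.706, -0.041]
force: [6.2, 0.1, -5.1]
opening: 0.0239
```

```bash
python3 - <<'E'
from h import *
plan([.512,.0278,.0538],6.6)
for n in("side","top"):
    cv2.imwrite(f"pics/{n}4.png",ctrl.get_image(n)[:,:,::-1])
crop("pics/side4.png",190,170,310,270,6,"pics/e1.png")
crop("pics/top4.png",220,145,285,240,6,"pics/e2.png")
E
```

```text
shift [ 1.537  0.16  -0.059] turn [ 2.0e-02 -1.0e-03 -1.8e+01]
shift [ 1.537  0.16  -0.059] turn [0.    0.013 0.   ]
tcp [0.4736 0.0238 0.0553] y [ 0.002 -0.    -1.   ] z [ 0.115 -0.993  0.   ] open 0.023900151403587592 F [ 6.17  0.11 -5.12] clk 8.225 j [-0.02 -0.22  1.84 -0.    1.51  1.43]
```

View pics/e1.png

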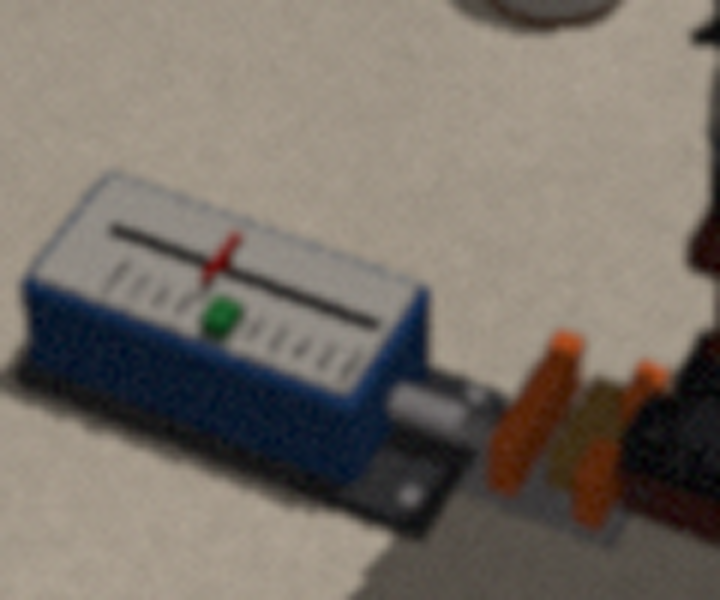

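View pics/e2.png

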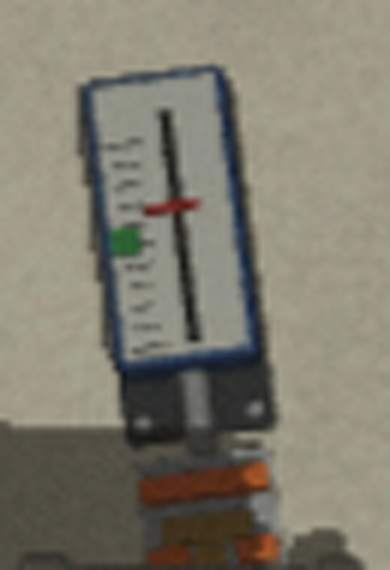

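```bash
python3 - <<'E'
from h import *
y=np.radians(6.6);g=np.array([np.cos(y),np.sin(y),0])
fl={};
for n,roi in (("top",(225,145,285,215)),("side",(190,190,265,245))):
  for k in("0","4"):
    im=cv2.imread(f"pics/{n}{k}.png");x0,y0,x1,y1=roi
    h=cv2.cvtColor(im[y0:y1,x0:x1],cv2.COLOR_BGR2HSV).astype(int);b=im[y0:y1,x0:x1].astype(int)
    red=(b[...,2]-np.maximum(b[...,0],b[...,1]))>45;red&=(h[...,0]>165)|(h[...,0]<4)
    gr=(b[...,1]-np.maximum(b[...,0],b[...,2]))>25
    r=np.argwhere(red).mean(0)[::-1]+[x0,y0];q=np.argwhere(gr).mean(0)[::-1]+[x0,y0]
    P=onz(n,*r,.070);Q=onz(n,*q,.068)
    print(n,k,r.round(1),red.sum(),q.round(1),P.round(4),Q.round(4),"ptr-flag along x mm",((P-Q)@g*1000).round(1))
E
```

```text
top 0 [246.1 167.4] 11 [240.5 184.5] [0.7383 0.0543 0.07  ] [0.6887 0.0709 0.068 ] ptr-flag along x mm 47.4
top 4 [248.1 178.9] 10 [240.5 184.5] [0.7044 0.0488 0.07  ] [0.6887 0.0709 0.068 ] ptr-flag along x mm 13.0
side 0 [213.1 207.4] 15 [226.4 221.9] [0.7428 0.0494 0.07  ] [0.6921 0.0678 0.068 ] ptr-flag along x mm 48.2
side 4 [226.4 212.4] 16 [226.4 221.9] [0.708  0.0457 0.07  ] [0.6921 0.0678 0.068 ] ptr-flag along x mm 13.2
```

About 13.3 mm to go, and both views agree on that.

Request:
servo_tool(
  plan=[
    [[0.9, -0.15, -0.017, 0, 0, 0, 0], [0.9, -0.3, -0.035, 0, 0, 0, 0], [0.9, -0.42, -0.049, 0, 0, 0, 0], [0.9, -0.53, -0.061, 0, 0, 0, 0], [0.9, -0.53, -0.061, 0, 0, 0, 0]],
  ],
)

```text
clock: 8.95
tcp_pos: [0.4606, 0.0222, 0.0553]
eef_rot: [0.04, -0.706, 0.706, -0.042]
force: [7.3, -0.2, -5.8]
opening: 0.0237
```

```bash
python3 - <<'E'
from h import *
y=np.radians(6.6);g=np.array([np.cos(y),np.sin(y),0])
for n,roi in (("top",(225,145,285,215)),("side",(190,190,265,245))):
    im=np.ascontiguousarray(ctrl.get_image(n)[:,:,::-1]);cv2.imwrite(f"pics/{n}5.png",im);x0,y0,x1,y1=roi
    h=cv2.cvtColor(im[y0:y1,x0:x1],cv2.COLOR_BGR2HSV).astype(int);b=im[y0:y1,x0:x1].astype(int)
    red=(b[...,2]-np.maximum(b[...,0],b[...,1]))>45;red&=(h[...,0]>165)|(h[...,0]<4)
    gr=(b[...,1]-np.maximum(b[...,0],b[...,2]))>25
    r=np.argwhere(red).mean(0)[::-1]+[x0,y0];q=np.argwhere(gr).mean(0)[::-1]+[x0,y0]
    P=onz(n,*r,.070);Q=onz(n,*q,.068)
    print(n,r.round(1),red.sum(),q.round(1),((P-Q)@g*1000).round(1))
crop("pics/side5.png",190,170,310,270,6,"pics/f1.png")
crop("pics/top5.png",220,145,285,240,6,"pics/f2.png")
plan([.512,.0278,.0538],6.6)
E
```

```text
top [248.6 183.5] 11 [240.5 184.5] -0.6
side [231.4 214.4] 16 [226.4 222. ] 0.2
shift [ 2.053  0.222 -0.06 ] turn [ 2.5e-02 -1.0e-03 -1.8e+01]
shift [ 2.053  0.222 -0.06 ] turn [0.001 0.016 0.   ]
tcp [0.4607 0.0222 0.0553] y [ 0.003 -0.    -1.   ] z [ 0.115 -0.993  0.   ] open 0.023647463962224856 F [ 7.34 -0.26 -5.99] clk 9.05 j [-0.03 -0.26  1.87 -0.    1.52  1.43]
```

View pics/f2.png

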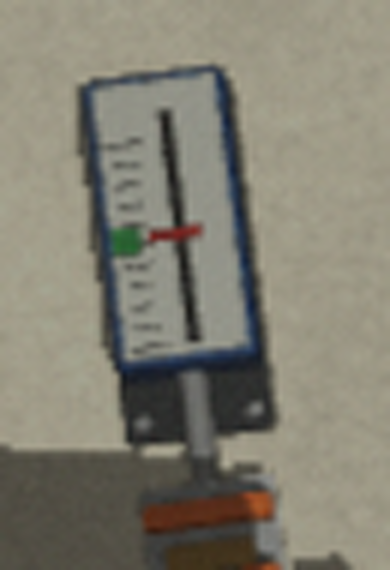

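View pics/f1.png

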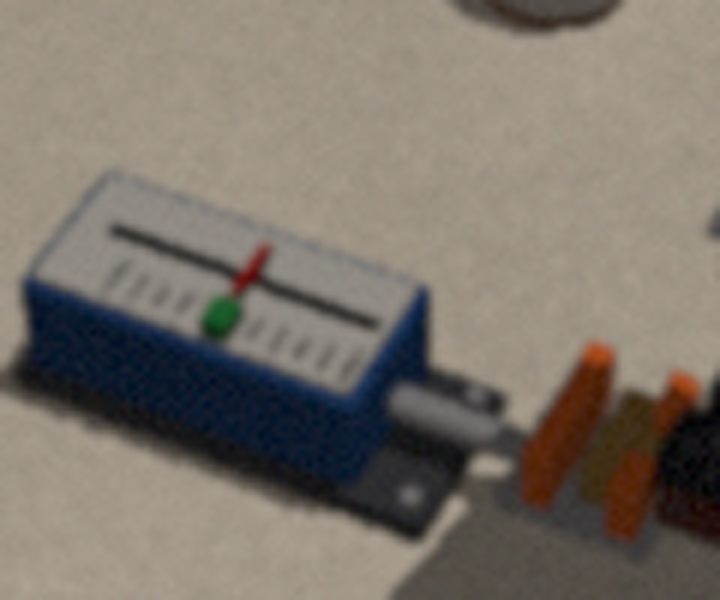

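The pointer, whose tip is at about (150,238) in the top crop, is level with the flag at (125,240). The offset measures about 0.5 mm at most, with a 7.3 N pull. I'll hold for more than 2 s.

Request:
servo_tool(
  plan=[
    [[0.9, 0, 0, 0, 0, 0, 0], [0.9, 0, 0, 0, 0, 0, 0], [0.9, 0, 0, 0, 0, 0, 0], [0.9, 0, 0, 0, 0, 0, 0], [0.9, 0, 0, 0, 0, 0, 0]],
  ],
)

```text
clock: 9.68
tcp_pos: [0.4607, 0.0222, 0.0553]
eef_rot: [0.04, -0.706, 0.706, -0.042]
force: [7.1, -0.6, -6.2]
opening: 0.0238
```

Request:
servo_tool(
  plan=[
    [[0.9, 0, 0, 0, 0, 0, 0], [0.9, 0, 0, 0, 0, 0, 0], [0.9, 0, 0, 0, 0, 0, 0], [0.9, 0, 0, 0, 0, 0, 0], [0.9, 0, 0, 0, 0, 0, 0]],
  ],
)

```text
clock: 10.3
tcp_pos: [0.4607, 0.0223, 0.0553]
eef_rot: [0.04, -0.706, 0.706, -0.042]
force: [7.8, 0.4, -5.5]
opening: 0.0239
```

Request:
servo_tool(
  plan=[
    [[0.9, 0, 0, 0, 0, 0, 0], [0.9, 0, 0, 0, 0, 0, 0], [0.9, 0, 0, 0, 0, 0, 0], [0.9, 0, 0, 0, 0, 0, 0], [0.9, 0, 0, 0, 0, 0, 0]],
  ],
)

```text
clock: 10.92
tcp_pos: [0.4607, 0.0223, 0.0553]
eef_rot: [0.04, -0.706, 0.706, -0.042]
force: [6.4, -0.4, -5.5]
opening: 0.0237
```

Request:
servo_tool(
  plan=[
    [[0.9, 0, 0, 0, 0, 0, 0], [0.9, 0, 0, 0, 0, 0, 0], [0.9, 0, 0, 0, 0, 0, 0], [0.9, 0, 0, 0, 0, 0, 0], [0.9, 0, 0, 0, 0, 0, 0]],
  ],
)

```text
clock: 11.55
tcp_pos: [0.4607, 0.0223, 0.0553]
eef_rot: [0.04, -0.706, 0.706, -0.042]
force: [6.5, -1.0, -5.3]
opening: 0.024
```

Request:
servo_tool(
  plan=[
    [[0.9, 0.15, 0.017, 0, 0, 0, 0], [0.9, 0.4, 0.046, 0, 0, 0, 0], [0.9, 0.65, 0.075, 0, 0, 0, 0], [0.9, 0.9, 0.104, 0, 0, 0, 0], [0.9, 1.15, 0.133, 0, 0, 0, 0]],
  ],
)

```text
clock: 12.18
tcp_pos: [0.4892, 0.0256, 0.0553]
eef_rot: [0.04, -0.706, 0.706, -0.041]
force: [5.5, -0.2, -3.4]
opening: 0.0237
```

Request:
servo_tool(
  plan=[
    [[0.9, 0.25, 0.029, 0, 0, 0, 0], [0.9, 0.45, 0.052, 0, 0, 0, 0], [0.9, 0.65, 0.075, 0, 0, 0, 0], [0.9, 0.8, 0.092, 0, 0, 0, 0], [0.9, 0.9, 0.104, 0, 0, 0, 0]],
  ],
)

```text
clock: 12.8
tcp_pos: [0.5108, 0.0284, 0.0549]
eef_rot: [-0.041, 0.706, -0.706, 0.04]
force: [0.8, -0.1, -2.5]
opening: 0.0238
```

Request:
servo_tool(
  plan=[
    [[0.9, 0, 0, 0, 0, 0, 0], [0.9, 0, 0, 0, 0, 0, 0]],
  ],
)

```text
clock: 13.05
tcp_pos: [0.511, 0.0284, 0.055]
eef_rot: [-0.041, 0.706, -0.706, 0.04]
force: [-0.1, 0.4, -2.4]
opening: 0.0239
```

```bash
python3 - <<'E'
from h import *
plan([.512,.0278,.0538],6.6)
for n in("side","top"):
    cv2.imwrite(f"pics/{n}6.png",ctrl.get_image(n)[:,:,::-1])
crop("pics/side6.png",190,170,310,270,6,"pics/g1.png")
E
```

```text
shift [ 0.039 -0.022 -0.046] turn [7.0000e-03 0.0000e+00 1.7999e+01]
shift [ 0.039 -0.022 -0.046] turn [ 0.    -0.005 -0.001]
tcp [0.511  0.0284 0.055 ] y [-0.001 -0.    -1.   ] z [ 0.115 -0.993 -0.   ] open 0.023918334708640337 F [-0.11  0.37 -2.39] clk 13.05 j [-0.01 -0.11  1.75 -0.    1.5   1.44]
```

View pics/g1.png

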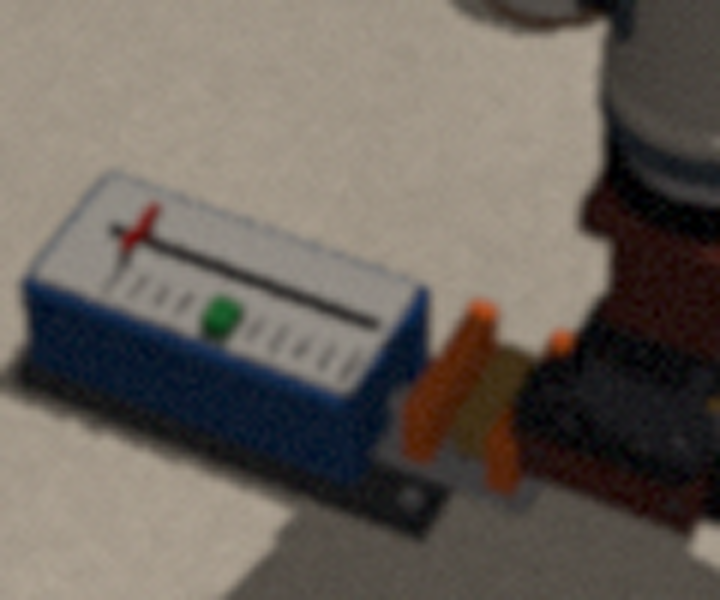

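The slide is back home, with the pointer at the start of the scale and no pull left on the tool. Lifting out and carrying the handle to the green tray.

Request:
servo_tool(
  plan=[
    [[0.9, 0, 0, 0.4, 0, 0, 0], [0.9, 0, 0, 1.0, 0, 0, 0], [0.9, 0, 0, 1.8, 0, 0, 0], [0.9, 0, 0, 2.8, 0, 0, 0], [0.9, 0, 0.5, 3.6, 0, 0, 0]],
  ],
)

```text
clock: 13.78
tcp_pos: [0.5119, 0.0407, 0.1479]
eef_rot: [0.039, -0.706, 0.706, -0.041]
force: [-0.2, -0.3, -1.9]
opening: 0.0239
```

Request:
servo_tool(
  plan=[
    [[0.9, 0, 1.2, 0, 0, 0, -0.15], [0.9, 0, 2.9, 0, 0, 0, -0.35], [0.9, -0.1, 4.7, 0, 0, 0, -0.55], [0.9, -0.2, 6.5, 0, 0, 0, -0.75], [0.9, -0.24, 8.3, 0, 0, 0, -0.96]],
  ],
)

```text
clock: 14.4
tcp_pos: [0.505, 0.2507, 0.1463]
eef_rot: [0.019, 0.707, -0.707, -0.018]
force: [-0.3, 0.2, -1.6]
opening: 0.0234
```

Request:
servo_tool(
  plan=[
    [[0.9, 0, 1.5, 0, 0, 0, 0], [0.9, 0, 2.6, -0.5, 0, 0, 0], [0.9, 0, 3.3, -1.2, 0, 0, 0], [0.9, 0, 3.55, -2.0, 0, 0, 0], [0.9, 0, 3.55, -2.0, 0, 0, 0]],
  ],
)

```text
clock: 15.02
tcp_pos: [0.5041, 0.336, 0.0919]
eef_rot: [-0.017, -0.706, 0.708, 0.02]
force: [0.1, -0.5, -2.7]
opening: 0.0238
```

```bash
python3 - <<'E'
from h import *
plan([.505,.337,.0198],-3)
for n in("side","top"):
    cv2.imwrite(f"pics/{n}7.png",ctrl.get_image(n)[:,:,::-1])
E
```

```text
shift [ 0.038  0.038 -2.884] turn [ 0.042  0.028 18.   ]
shift [ 0.038  0.038 -2.884] turn [ 0.018 -0.027 -0.   ]
tcp [0.5041 0.336  0.0919] y [-0.005 -0.003 -1.   ] z [-0.052 -0.999  0.003] open 0.02377734790724012 F [ 0.09 -0.52 -2.65] clk 15.025 j [ 0.53  0.13  1.44 -0.    1.58  2.16]
```

View pics/side7.png

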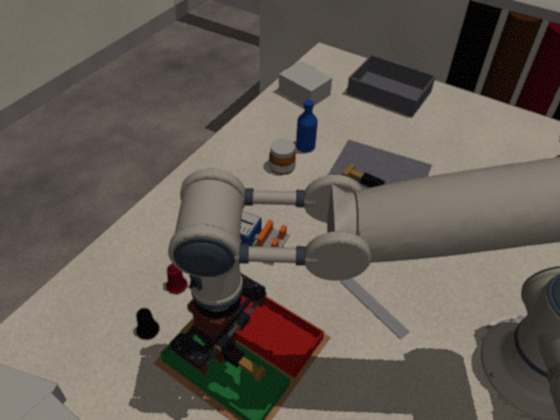

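View pics/top7.png

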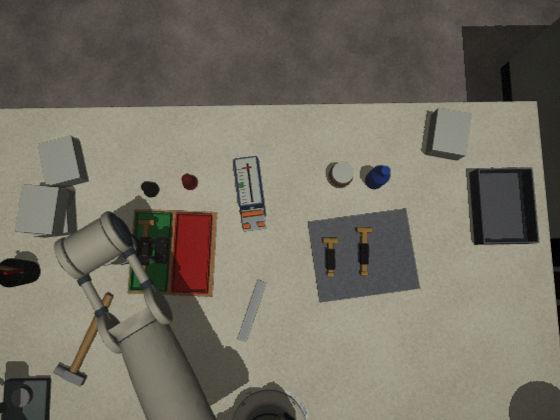

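The handle hangs over the middle of the green tray, lined up lengthwise (head near (147,221) in the top view). Lowering it.

Request:
servo_tool(
  plan=[
    [[0.9, 0.04, 0.04, -0.8, 0, 0, 0], [0.9, 0.04, 0.04, -1.6, 0, 0, 0], [0.9, 0.04, 0.04, -2.2, 0, 0, 0], [0.9, 0.04, 0.04, -2.55, 0, 0, 0], [0.9, 0.04, 0.04, -2.6, 0, 0, 0]],
  ],
)

```text
clock: 15.75
tcp_pos: [0.506, 0.3378, 0.0291]
eef_rot: [-0.018, -0.707, 0.707, 0.019]
force: [0.8, -0.2, -2.0]
opening: 0.0236
```

Request:
servo_tool(
  plan=[
    [[0.9, 0, 0, -0.08, 0, 0, 0], [0.9, 0, 0, -0.16, 0, 0, 0], [0.9, 0, 0, -0.2, 0, 0, 0], [0.9, 0, 0, -0.2, 0, 0, 0]],
  ],
)

```text
clock: 16.25
tcp_pos: [0.5064, 0.3381, 0.0252]
eef_rot: [0.019, 0.707, -0.707, -0.018]
force: [0.4, 0.4, -1.1]
opening: 0.0238
```

Request:
servo_tool(
  plan=[
    [[0.9, 0, 0, -0.06, 0, 0, 0], [0.9, 0, 0, -0.12, 0, 0, 0], [0.9, 0, 0, -0.12, 0, 0, 0]],
  ],
)

```text
clock: 16.62
tcp_pos: [0.5063, 0.338, 0.0219]
eef_rot: [-0.018, -0.707, 0.707, 0.019]
force: [-0.2, -0.5, -1.1]
opening: 0.0237
```

Request:
servo_tool(
  plan=[
    [[0.9, 0, 0, -0.04, 0, 0, 0], [0.9, 0, 0, -0.08, 0, 0, 0], [0.9, 0, 0, -0.08, 0, 0, 0]],
  ],
)

```text
clock: 17.0
tcp_pos: [0.5063, 0.338, 0.02]
eef_rot: [-0.018, -0.707, 0.707, 0.019]
force: [0.4, 0.1, -1.9]
opening: 0.0238
```

Request:
servo_tool(
  plan=[
    [[0.9, 0, 0, -0.05, 0, 0, 0], [0.9, 0, 0, -0.08, 0, 0, 0], [0.9, 0, 0, -0.08, 0, 0, 0]],
  ],
)

```text
clock: 17.38
tcp_pos: [0.5065, 0.3381, 0.0197]
eef_rot: [0.019, 0.707, -0.707, -0.018]
force: [-3.1, -2.7, 5.4]
opening: 0.0239
```

Contact with the tray floor: +5.4 N at TCP z 0.0197, against 0.0198 expected. Releasing with a small opening, then lifting.

Request:
servo_tool(
  plan=[
    [[0.7, 0, 0, 0.03, 0, 0, 0], [0.6, 0, 0, 0.03, 0, 0, 0], [0.55, 0, 0, 0.03, 0, 0, 0], [0.55, 0, 0, 0.03, 0, 0, 0]],
  ],
)

```text
clock: 17.88
tcp_pos: [0.5063, 0.338, 0.0187]
eef_rot: [-0.018, -0.707, 0.707, 0.019]
force: [-0.3, -0.4, -0.2]
opening: 0.0392
```

Request:
servo_tool(
  plan=[
    [[0.55, 0, 0, 0.4, 0, 0, 0], [0.55, 0, 0, 1.2, 0, 0, 0], [0.55, 0, 0, 2.4, 0, 0, 0], [0.55, 0, 0, 4, 0, 0, 0], [0.55, 0, 0, 5.5, 0, 0, 0]],
  ],
)

```text
clock: 18.5
tcp_pos: [0.5066, 0.3382, 0.1598]
eef_rot: [0.019, 0.707, -0.706, -0.018]
force: [0.4, 0.0, -0.6]
opening: 0.0393
```

Request:
servo_tool(
  plan=[
    [[0.55, -0.5, 1.8, 0.5, 0, 0, 0], [0.55, -1, 3.8, 1, 0, 0, 0], [0.55, -1.5, 5, 1, 0, 0, 0], [0.55, -2, 5.5, 1, 0, 0, 0], [0.55, -2, 5.5, 1, 0, 0, 0]],
  ],
)

```text
clock: 19.12
tcp_pos: [0.4556, 0.4759, 0.1821]
eef_rot: [0.018, 0.707, -0.707, -0.018]
force: [-0.1, -0.1, -0.6]
opening: 0.0394
```

```bash
python3 - <<'E'
from h import *
o=ctrl.get_obs();print(o["clock"],o["tcp_pos"],o["force"])
for n in("side","top"):
    cv2.imwrite(f"pics/{n}8.png",ctrl.get_image(n)[:,:,::-1])
for n in("side","top"):
  a=cv2.imread(f"pics/{n}0.png");b=cv2.imread(f"pics/{n}8.png")
crop("pics/top8.png",120,150,290,300,4,"pics/i2.png")
crop("pics/side8.png",100,180,330,420,2.5,"pics/i1.png")
E
```

```text
19.125 [0.45562955 0.475862   0.18209091] [-0.1056364  -0.07808986 -0.59544503]
```

View pics/top8.png

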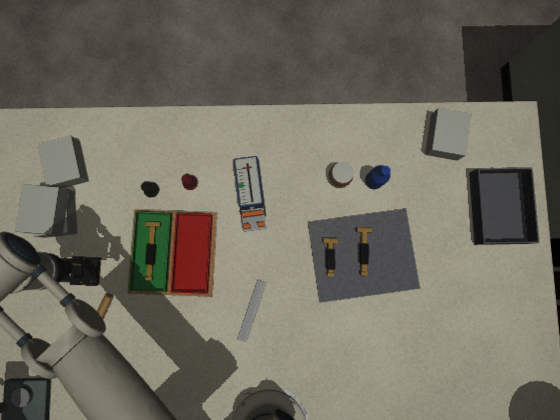

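View pics/i2.png

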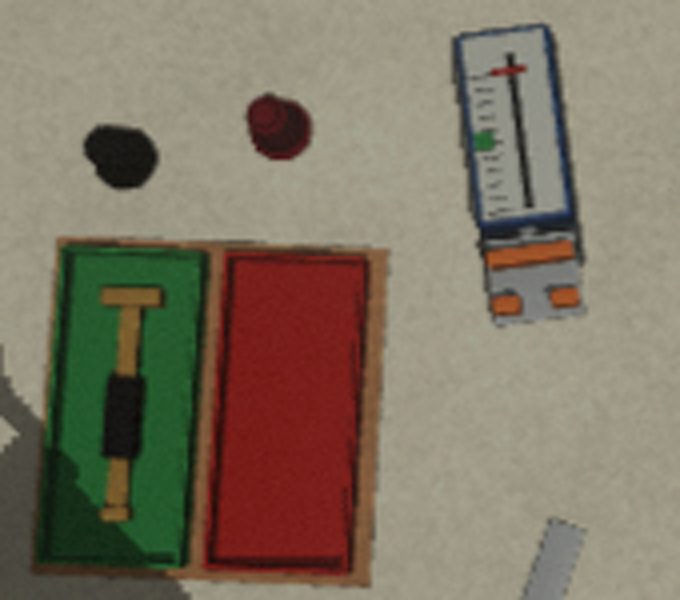

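View pics/i1.png

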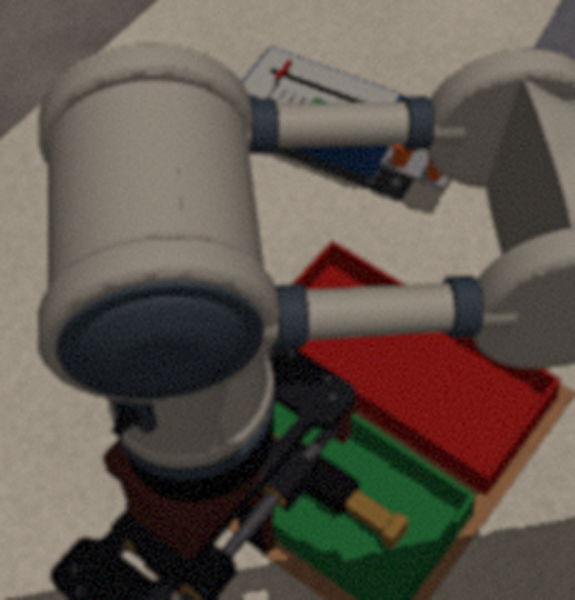

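The handle lies flat and lengthwise in the middle of the green tray, with its sleeve at about (151,254) in the top view. The slide is home and the bystanders sit at the same pixels as at the start. The gripper is clear, so I'm handing in.

```bash
python3 - <<'E'
from h import *
print(onz("top",120+124.5/4-.4,150+416/4-.4,.028))
print(ctrl.close_job())
E
```

```text
[0.49593242 0.33601599 0.028     ]
the job is handed in; nothing more can be done
None
```

I carried out the whole job in one run and handed it in at about 19 s of the 59 s allowed; it reports no verdict.

- **Seating:** I gripped the long handle by its sleeve and lowered its T-head into the yoke while the slide was still home. The first grip was about 4 mm too high, so I reopened and took it lower before lifting.
- **Pull and hold:** I drew the slide out about 48 mm until the pointer was level with the flag. The two cameras put it at -0.6 mm and +0.2 mm. I held it there for about 2.5 s with a steady pull of 6.4–7.8 N.
- **Return:** I eased the slide home at about 50 mm/s. The picture showed the pointer back at its start with the head still in the yoke, and almost no pull left on the tool.
- **Placing:** I lowered the handle until it touched the tray floor (about 5 N), then opened the fingers and moved clear.

**Last checks:** the sleeve centre measured (0.496, 0.336) against a tray centre of about (0.504, 0.337), about 8 mm off lengthwise and 1 mm sideways. The handle lies flat and lengthwise. By eye in the top view, the slide was home and the other handles, spools, bottle and jar were where they started. None of these checks failed or disagreed. The last side view was partly blocked by the arm.

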